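# Deburr a flat bar in chips and hold it in the dust hood's guard slot

### The job

Take the aluminium bar out of its wooden stand and, with its lower end down among the orange deburring chips, stir them round the pot until most of them have clearly shifted, keeping every chip in the pot. Then pass the bar's lower end straight down through the narrow guard slot on top of the dust-extraction hood until the whole blue band is inside, and finish while still holding the bar there, upright and still, clear of the hood's floor and not forced against the slot. Leave the tape measure and the jar where they are.

Things in the scene. Friction and masses are not known exactly. Their poses are not given: they have to be found in the camera images.
- bar: Workpiece: bare aluminium flat bar, 10 mm thick (x), 26 wide (y), 180 long (z, up), 0.09 to 0.18 kg, a blue band round it 45 to 55 mm above its foot. Origin: centre of its foot. Same either way round. It starts upright on its foot in the stand, 145 mm of it clear above the stand; pinch it across the 10 mm thickness near its upper end and lift straight up. Two dark holes are look only.
- bar_foot (a point): The centre of the bar's lower end (same point and axes as the bar's origin).
- bar_top (a point): The centre of the bar's upper end, 180 mm above its foot.
- stand: Fixed light-wood block 70 x 90 x 45 mm (x, y, z), origin at the centre of its underside. A pocket 14 x 30 mm (x, y), 35 mm deep, open at the top in its middle, holds the bar's foot 10 mm above the bench.
- pot: Fixed round black open pot, 154 mm across its rim, 70 mm high, inside radius 68 to 70 mm, inner floor 6 mm above the bench. Origin at the centre of its underside. Six chips lie in it, in a ring.
- chip0: One of six alike loose orange deburring chips, a short cylinder 20 mm in diameter and 16 mm high, 12 g, origin at the centre of its underside. At the start all six stand on the pot's floor in a ring about 38 mm from the pot's axis (within 5 mm), 60 degrees apart, and the middle of the pot is clear.
- chip1: One of six alike loose orange deburring chips, a short cylinder 20 mm in diameter and 16 mm high, 12 g, origin at the centre of its underside. At the start all six stand on the pot's floor in a ring about 38 mm from the pot's axis (within 5 mm), 60 degrees apart, and the middle of the pot is clear.
- chip2: One of six alike loose orange deburring chips, a short cylinder 20 mm in diameter and 16 mm high, 12 g, origin at the centre of its underside. At the start all six stand on the pot's floor in a ring about 38 mm from the pot's axis (within 5 mm), 60 degrees apart, and the middle of the pot is clear.
- chip3: One of six alike loose orange deburring chips, a short cylinder 20 mm in diameter and 16 mm high, 12 g, origin at the centre of its underside. At the start all six stand on the pot's floor in a ring about 38 mm from the pot's axis (within 5 mm), 60 degrees apart, and the middle of the pot is clear.
- chip4: One of six alike loose orange deburring chips, a short cylinder 20 mm in diameter and 16 mm high, 12 g, origin at the centre of its underside. At the start all six stand on the pot's floor in a ring about 38 mm from the pot's axis (within 5 mm), 60 degrees apart, and the middle of the pot is clear.
- chip5: One of six alike loose orange deburring chips, a short cylinder 20 mm in diameter and 16 mm high, 12 g, origin at the centre of its underside. At the start all six stand on the pot's floor in a ring about 38 mm from the pot's axis (within 5 mm), 60 degrees apart, and the middle of the pot is clear.
- hood: Fixed dust-extraction hood: hollow green box 120 x 140 mm (x, y), 110 mm high, louvres on its front (-x), grey hose spigot reaching 28 mm out at its rear (+x), a 6 mm aluminium guard plate on top. Origin: centre of its underside. Inner floor 4 mm above the bench, 106 mm below the top of the plate; nothing inside.
- hood_slot (a point): Centre of the guard slot at the upper face of the hood's guard plate, 110 mm above the bench; axes as the hood's. The slot goes straight down through the plate: 12 mm wide (x) and 28 mm long (y), so 1 mm free on each side of the bar; upper edge chamfered 2 mm; framed by a yellow line.
- tape_measure: Bystander: yellow tape measure, 33 x 81 x 64 mm, loose on the bench, origin under its centre.
- jar_brads: Bystander: glass jar with wood-coloured lid, 55 mm in diameter, 76 mm high, loose on the bench, origin under its centre.

How it is judged:
By the outcome, as a careful person would: the job done as asked, in the order asked, and still so for the second after the job is handed in, while the arm keeps its last pose, push and grip.
It also fails if it takes over 72 s, if anything falls off the work surface, if the arm or the gripper's body presses on something with over 40 N, if the wrist force passes 120 N, or if a joint passes its speed limit or range.

### The arm

A 6-joint arm with a two-finger parallel gripper is mounted at the origin on a cart in front of the work surface, level with it; the furniture and walls round the work are solid. World frame = base frame: x ahead of the robot, y to its left, z up, the work surface at z = 0. Lengths are in m, angles in rad, forces in N, time in s.
With the tool pointing down it reaches from about 0.35 to 0.775 m from the base axis. Payload 7.3 kg.
Tool frame: the origin (TCP) lies at the centre of the arm's flange, where the gripper is bolted on; the fingertips stand 178 mm ahead of it and the grasp point (between the pads) lies 159 mm ahead of it; z points along the fingers, y is the line along which they close (so a half turn about z gives the same grasp; the last joint's range is limited). The gripper opens to 92 mm and grips with 3 to 60 N. Pads are 19 mm wide; open, the fingers measure 130 mm over their backs; the gripper's body (75 mm by 190 mm) begins 47 mm behind the grasp point.
Start: joints at [1.151, 0.342, 1.524, -0, 1.275, -0.146], TCP at [0.142, 0.505, 0.405] pointing down, gripper open.
Joint ranges: [-2.53, 2.53], [-0.77, 2.02], [0.04, 2.7], [-1, 4.14], [0.28, 2.66], [-3.11, 3.11]. Speed limits (rad/s): [2.57, 2.57, 3.14, 3.14, 3.14, 3.14].

### API

Orientations are given as [roll, pitch, yaw] about the fixed x, y, z axes, in that order (R = Rz(yaw) Ry(pitch) Rx(roll)).
In Python, from cell import robot gives the robot as it stands.
- The arm moves only by the shell command python3 drive.py [OPENING] [FORCE], which reads ROWS from standard input. ROWS is a JSON list of rows, 1 to 8 of them, each an object with the fields tx, ty, tz (the shift in mm), wx, wy, wz (a rotation vector in units of 0.05 rad); a field left out counts as zero; each row shifts and turns the commanded pose from where the row before left it, along the tool's axes as they then stand; what a row does not reach is not made up. A row lasts 1/12 s, in which the tool goes at most 0.0417 m and 0.125 rad, less where a joint would pass 70% of its speed; a pose out of reach is approached as far as the arm can. OPENING is the finger opening in m, set as the command begins (- or left out keeps the last). The fingers move at their own pace and stop on an object; FORCE is the grip in N (left out, the last holds). Time passes only in rows, so rows that do not move let the fingers close. It prints the time, the measured TCP pose, the force, the opening and the grip force at its end. Input that does not fit is refused with a message, and nothing moves.
- robot.observe(): the state, without advancing time (a new reading comes with each control period).
- robot.read_camera(name): name is "scene" or "side" or "wrist"; returns a dict with "image" (480x640x3 uint8, red, green, blue), "fx", "fy", "cx", "cy" (pixels), "pose" (4x4, takes a point from camera to world coordinates). Camera axes: x right, y down, z forward; pixel columns grow to the right and rows downward; lengths in m; the calibration is good to about 2 mm. A picture is of the moment at which its call begins. There is no depth.
- robot.hand_in(): hands the job in; it is judged then, once.
The state is a dict: "time": time; "qpos": joint angles; "qvel": joint speeds; "joint_efforts": joint torques, N m; "tool_pos": TCP position; "tool_rot": TCP orientation; "contact_force": force on the tool from outside, world axes, zero at the start; "torque": the same for the moment, N m; "opening": finger opening in m; "grip_force": force on a finger pad.
Only numpy, scipy, OpenCV 4.12 (cv2) and the standard library are available. Lean on these libraries where they do the work, as an engineer would, in place of code of your own. Each camera call takes 0.05 s, during which the arm holds its last target. There are 200 camera calls.

## Working session

There is one attempt and no reset: what is moved stays moved. The work goes in short steps, Python scripts to look and compute and a shell command to move; the robot and the scene stay as the last step left them, time stands still between calls to the robot, and variables do not carry over. Pictures are saved under pics/ and viewed, at most 10 in all, crops included, and the job is handed in when it is done.

```bash
ls; mkdir -p pics; python3 - <<'E'
from cell import robot
import cv2,numpy as np
s=robot.observe(); print({k:np.round(v,3).tolist() for k,v in s.items()})
for n in ["scene","side"]:
    c=robot.read_camera(n); cv2.imwrite(f"pics/{n}0.png",c["image"][:,:,::-1]); print(n,c["fx"],c["fy"],c["cx"],c["cy"],np.round(c["pose"],4).tolist())
E
```

```text
cell.py
drive.py
pics
{'time': 0.0, 'qpos': [1.151, 0.343, 1.525, 0.0, 1.275, -0.146], 'qvel': [0.001, -0.001, 0.0, -0.002, -0.001, 0.0], 'joint_efforts': [-0.0, -43.125, -24.422, 0.072, 0.056, -0.0], 'tool_pos': [0.142, 0.505, 0.404], 'tool_rot': [-3.14, -0.0, 2.868], 'contact_force': [-0.065, 0.291, -0.303], 'torque': [0.029, -0.029, -0.024], 'grip_force': 0.0, 'opening': 0.092}
scene 620.6875180852879 620.6875180852879 318.3584182145274 234.63297966947118 [[0.5488, -0.5888, 0.5934, -0.42], [-0.8358, -0.3745, 0.4014, -0.6245], [-0.014, -0.7163, -0.6977, 1.2491], [0.0, 0.0, 0.0, 1.0]]
side 610.8149173310054 610.8149173310054 323.12912335259483 228.64093815941794 [[-0.7252, -0.6079, 0.3233, 0.1541], [-0.6885, 0.6466, -0.3285, 0.4046], [-0.0094, -0.4608, -0.8874, 1.1888], [0.0, 0.0, 0.0, 1.0]]
```

View pics/scene0.png

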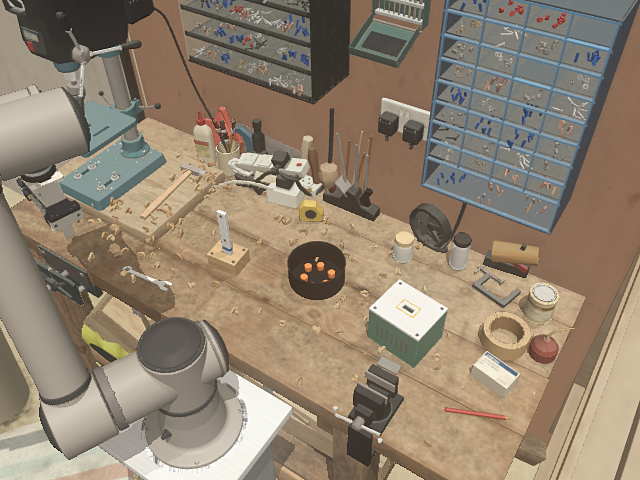

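View pics/side0.png

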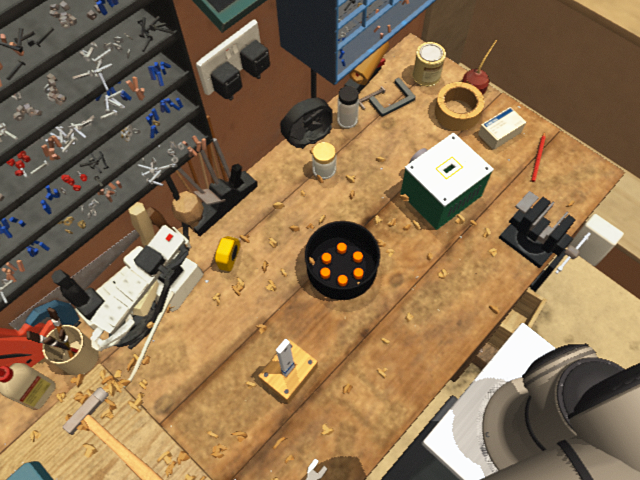

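Scene: the bar stands at (225,230), the pot at (316,270) and the hood slot at (409,308). Side: bar at (285,355), pot at (342,260), slot at (449,168). I'll enlarge these areas next.

```bash
python3 - <<'E'
import cv2,numpy as np
a=cv2.imread("pics/scene0.png");b=cv2.imread("pics/side0.png")
def crop(im,x,y):
    c=cv2.resize(im[y:y+75,x:x+100],None,fx=4,fy=4,interpolation=cv2.INTER_CUBIC)
    for i in range(0,100,10):cv2.putText(c,str(x+i),(4*i,8),0,.3,(0,0,255));cv2.line(c,(4*i,8),(4*i,14),(0,0,255))
    for i in range(0,75,10):cv2.putText(c,str(y+i),(0,4*i+4),0,.3,(0,0,255));cv2.line(c,(20,4*i),(26,4*i),(0,0,255))
    return c
cv2.imwrite("pics/m1.png",np.vstack([np.hstack([crop(a,180,203),crop(b,240,332)]),np.hstack([crop(a,360,275),crop(b,398,130)])]))
E
```

```text
(no output)
```

View pics/m1.png

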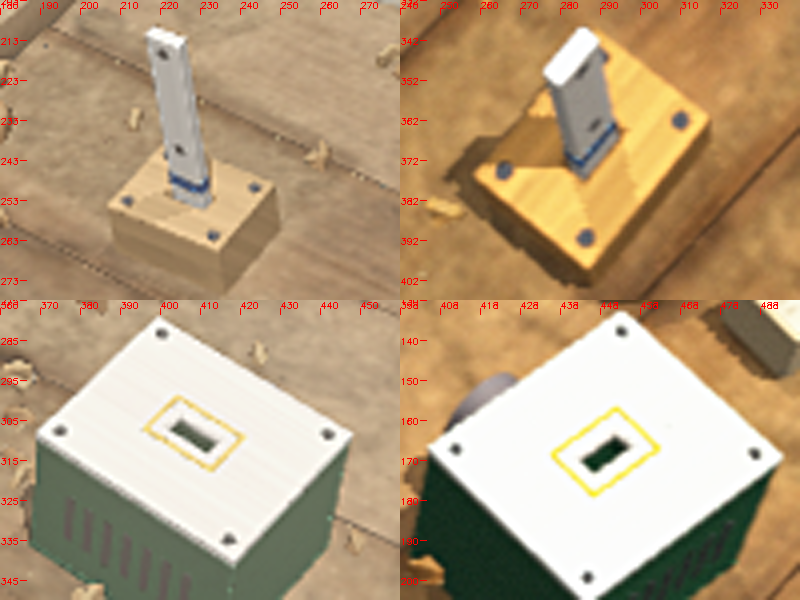

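```bash
cat > h.py <<'E'
import cv2,numpy as np,json
from cell import robot
def inter(c,uv,z):
    P=np.array(c["pose"]);uv=np.atleast_2d(uv)
    d=np.c_[(uv[:,0]-c["cx"])/c["fx"],(uv[:,1]-c["cy"])/c["fy"],np.ones(len(uv))]@P[:3,:3].T
    return P[:3,3]+d*((z-P[2,3])/d[:,2])[:,None]
def proj(c,p):
    P=np.array(c["pose"]);q=(np.atleast_2d(p)-P[:3,3])@P[:3,:3]
    return np.c_[c["fx"]*q[:,0]/q[:,2]+c["cx"],c["fy"]*q[:,1]/q[:,2]+c["cy"]]
def chips(c,z=.014):
    hsv=cv2.cvtColor(c["image"],cv2.COLOR_RGB2HSV);m=cv2.inRange(hsv,(5,200,140),(18,255,255))
    n,_,st,ce=cv2.connectedComponentsWithStats(m)
    return [(inter(c,ce[i],z)[0,:2].round(4).tolist(),int(st[i,4])) for i in range(1,n) if st[i,4]>15]
E
python3 - <<'E'
from h import *
a=robot.read_camera("scene");b=robot.read_camera("side")
def yaw(p,i,j): d=p[j]-p[i]; return np.degrees(np.arctan2(d[1],d[0]))
for c,hood,fr,bt,st in[(a,[(369.5,309),(400.5,280),(448,309),(418.5,340.75)],[(396.5,307.25),(404.5,299.25),(421,309.25),(413.25,317.5)],(221.75,212.25),[(207,254.5),(235,265.5),(249.25,248.5)]),
 (b,[(405,166.75),(453.5,132.5),(493.75,169.75),(445.5,205.5)],[(435.75,168.25),(452,156.75),(463,167.25),(446.75,179)],(283,346),[(258.25,375.25),(287.5,399),(317.75,362),(289.25,339)])]:
    h=inter(c,hood,.11);f=inter(c,fr,.11);s=inter(c,st,.045)
    print("hood",h.mean(0).round(4),[round(yaw(h,i,(i+1)%4),1) for i in range(4)],"frame",f.mean(0).round(4),[round(yaw(f,i,(i+1)%4),1) for i in range(4)],np.linalg.norm(f-np.roll(f,-1,0),axis=1).round(4))
    print("bartop",inter(c,bt,.19)[0].round(4),"stand",((s[0]+s[2])/2).round(4),[round(yaw(s,i,(i+1)%len(s)),1) for i in range(len(s))])
    print([x for x in chips(c)if x[1]<150])
E
```

```text
hood [ 0.4543 -0.2844  0.11  ] [np.float64(-8.8), np.float64(-98.6), np.float64(171.8), np.float64(81.9)] frame [ 0.4561 -0.2831  0.11  ] [np.float64(-8.0), np.float64(-97.6), np.float64(172.6), np.float64(82.7)] [0.032  0.0468 0.0317 0.0472]
bartop [0.417  0.2374 0.19  ] stand [0.4181 0.2386 0.045 ] [np.float64(-84.2), np.float64(5.7), np.float64(133.9)]
[]
hood [ 0.4529 -0.2795  0.11  ] [np.float64(-98.1), np.float64(171.3), np.float64(81.7), np.float64(-7.4)] frame [ 0.4534 -0.28    0.11  ] [np.float64(-98.5), np.float64(171.1), np.float64(81.6), np.float64(-8.8)] [0.0466 0.0335 0.0466 0.0336]
bartop [0.4144 0.2418 0.19  ] stand [0.4141 0.2423 0.045 ] [np.float64(-174.6), np.float64(-85.3), np.float64(4.3), np.float64(94.6)]
[([0.523, -0.0257], 56), ([0.4848, -0.0337], 60), ([0.5299, 0.0151], 49), ([0.5096, 0.0411], 56), ([0.4583, -0.0058], 62), ([0.4713, 0.0281], 48), ([0.8465, 0.5196], 21), ([0.8266, 0.5117], 35)]
```

Units first: shifts go in mm and turns go in units of 0.05 rad. So 0.121 rad is 2.42.

```bash
echo '[{"wz":2.42}, {"wz":2.42}, {"wz":2.42}, {"wz":2.42}, {"wz":2.42}]' | python3 drive.py 0.06
echo '[{"wz":2.42}, {"wz":2.42}, {"wz":2.42}, {"wz":2.42}, {"wz":2.42}]' | python3 drive.py
echo '[{"tx":-28.8, "ty":25}, {"tx":-28.8, "ty":25}, {"tx":-28.8, "ty":25}, {"tx":-28.8, "ty":25}, {"tx":-28.8, "ty":25}]' | python3 drive.py
echo '[{"tx":-28.8, "ty":25}, {"tx":-28.8, "ty":25}, {"tx":-28.8, "ty":25}, {}, {}]' | python3 drive.py
python3 - <<'E'
from h import *
c=robot.read_camera("wrist");print(np.round(c["pose"],4).tolist(),c["fx"],c["cx"],c["cy"],np.round(robot.observe()["tool_pos"],4),np.round(robot.observe()["tool_rot"],4))
cv2.imwrite("pics/w1.png",c["image"][:,:,::-1])
E
```

```text
time: 0.62
tool_pos: [0.1419, 0.5054, 0.4045]
tool_rot: [-3.141, 0.0, 2.257]
contact_force: [0.1, 0.9, -0.2]
opening: 0.063
grip_force: 0.0
time: 1.03
tool_pos: [0.1419, 0.5054, 0.4045]
tool_rot: [-3.141, 0.0, 1.652]
contact_force: [0.0, 0.3, 0.1]
opening: 0.0598
grip_force: 0.0
time: 1.45
tool_pos: [0.2798, 0.3715, 0.4047]
tool_rot: [-3.142, -0.0, 1.658]
contact_force: [0.0, 0.5, -0.6]
opening: 0.0596
grip_force: 0.0
time: 1.87
tool_pos: [0.3624, 0.292, 0.4045]
tool_rot: [-3.141, -0.0, 1.653]
contact_force: [-1.2, 0.2, 0.7]
opening: 0.0595
grip_force: 0.0
[[0.9965, 0.0798, 0.0228, 0.3555], [0.083, -0.9582, -0.2737, 0.3655], [0.0, 0.2747, -0.9615, 0.3827], [0.0, 0.0, 0.0, 1.0]] 423.6852230185085 311.81766156743765 240.88263489372147 [0.3614 0.2929 0.4045] [-3.1409e+00 -2.0000e-04  1.6557e+00]
```

View pics/w1.png

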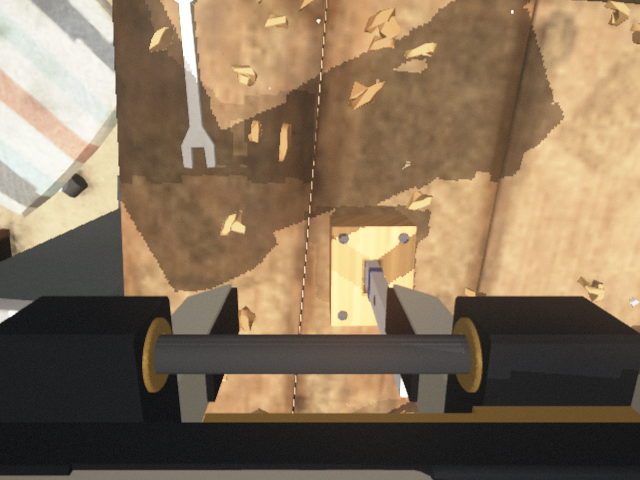

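The wrist view shows the stand square to the tool, with its top-face corners near (331,221), (416,224), (415,325) and (330,325). The bar rises at (373,270), to the right of the fingers' middle.

```bash
cat >> h.py <<'E'
def totool(d,yaw=None):
    y=robot.observe()["tool_rot"][2] if yaw is None else yaw
    return np.array([np.cos(y)*d[0]+np.sin(y)*d[1],np.sin(y)*d[0]-np.cos(y)*d[1]])
E
python3 - <<'E'
from h import *
c=robot.read_camera("wrist")
p=inter(c,[(331,221),(416,224),(415,325),(330,325)],.045);print(p.round(4).tolist(),p.mean(0).round(4))
print(p[1]-p[0],p[2]-p[1])
t=robot.observe()["tool_pos"]
for g in [p.mean(0),(.416,.240)]: print(g,totool(np.array(g)[:2]-t[:2]))
E
```

```text
[[0.3767, 0.2885, 0.045], [0.4463, 0.2919, 0.045], [0.4594, 0.2015, 0.045], [0.3849, 0.1951, 0.045]] [0.4168 0.2442 0.045 ]
[0.06964832 0.00342603 0.        ] [ 0.01303215 -0.09046419  0.        ]
[0.41682728 0.24423448 0.045     ] [-0.05394857  0.05152792]
(0.416, 0.24) [-0.05809556  0.05033728]
```

To row units: -0.0285 m is -28.5, 0.0254 m is 25.4.

```bash
echo '[{"tx":-28.5, "ty":25.4}, {"tx":-28.5, "ty":25.4}, {}, {}]' | python3 drive.py
echo '[{"tz":18}, {"tz":18}, {"tz":18}, {"tz":18}, {}, {}]' | python3 drive.py
python3 - <<'E'
from h import *
c=robot.read_camera("wrist");b=robot.read_camera("side");a=robot.read_camera("scene")
t=robot.observe()["tool_pos"];print(t)
cv2.imwrite("pics/w2.png",np.hstack([c["image"][200:,120:520],cv2.resize(b["image"][320:420,240:340],(400,280)) ])[:,:,::-1])
E
```

```text
time: 2.3
tool_pos: [0.4168, 0.2412, 0.4045]
tool_rot: [-3.141, -0.0, 1.657]
contact_force: [0.1, 0.3, -0.4]
opening: 0.06
grip_force: 0.0
time: 2.8
tool_pos: [0.4156, 0.2422, 0.3325]
tool_rot: [-3.139, 0.0, 1.66]
contact_force: [1.3, 1.1, 0.4]
opening: 0.06
grip_force: 0.0
[0.41662232 0.24171341 0.33397431]
```

View pics/w2.png

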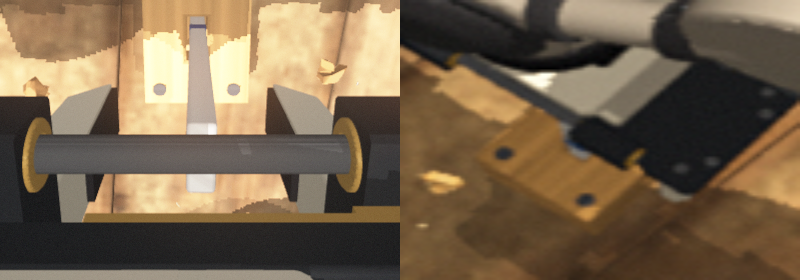

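```bash
python3 - <<'E'
from h import *
c=robot.read_camera("wrist");t=robot.observe()["tool_pos"]
p=inter(c,[(321.5,325),(321.5,390)],.19);print(p, [totool(q[:2]-t[:2]) for q in p])
E
echo '[{"ty":3.5, "tz":2}, {}, {}]' | python3 drive.py
```

```text
[[0.41827834 0.25310641 0.19      ]
 [0.42053963 0.22934005 0.19      ]] [array([0.01141747, 0.00256714]), array([-0.01245563,  0.00273622])]
time: 3.25
tool_pos: [0.4205, 0.2412, 0.331]
tool_rot: [3.141, -0.0, 1.658]
contact_force: [0.2, 0.4, -0.9]
opening: 0.0602
grip_force: 0.0
```

```bash
echo '[{}, {}, {}, {}, {}, {}, {}, {}]' | python3 drive.py 0.0 40
echo '[{}, {}, {}, {}]' | python3 drive.py
python3 - <<'E'
from h import *
s=robot.observe();print({k:np.round(s[k],4).tolist() for k in("contact_force","torque","tool_pos","tool_rot")})
E
```

```text
time: 3.92
tool_pos: [0.4202, 0.2412, 0.3307]
tool_rot: [-3.142, -0.0, 1.658]
contact_force: [-0.3, -0.1, 0.1]
opening: 0.0112
grip_force: 0.1
time: 4.25
tool_pos: [0.4202, 0.2413, 0.3307]
tool_rot: [-3.141, -0.0, 1.658]
contact_force: [-0.2, 0.7, 0.2]
opening: 0.0096
grip_force: 40.0
{'contact_force': [-0.2213, 0.705, 0.1946], 'torque': [-0.0599, 0.1909, -0.0133], 'tool_pos': [0.4202, 0.2413, 0.3307], 'tool_rot': [-3.1415, -0.0001, 1.6578]}
```

To row units: -0.01 m is -10, -0.025 m is -25.

```bash
echo '[{"tz":-10}, {"tz":-15}, {"tz":-20}, {"tz":-25}, {"tz":-25}, {"tz":-20}, {"tz":-15}, {}]' | python3 drive.py
python3 - <<'E'
from h import *
c=robot.read_camera("scene");b=robot.read_camera("side");t=robot.observe()["tool_pos"];print(t,robot.observe()["contact_force"])
im=lambda c:(lambda u:cv2.resize(c["image"][int(u[1])-100:int(u[1])+50,int(u[0])-50:int(u[0])+50],(400,600),interpolation=cv2.INTER_CUBIC))(proj(c,t-[0,0,.32])[0])
cv2.imwrite("pics/l1.png",np.hstack([im(c),im(b)])[:,:,::-1]); print(proj(c,t-[0,0,.32]),proj(b,t-[0,0,.32]))
print(totool(np.array([.4972,.0012])-t[:2]))
E
```

```text
time: 4.92
tool_pos: [0.4205, 0.2413, 0.4636]
tool_rot: [3.136, -0.002, 1.658]
contact_force: [0.0, 0.5, -1.2]
opening: 0.0099
grip_force: 40.0
[0.42013027 0.24115616 0.46022262] [ 0.35470972 -0.30098429 -2.19915821]
[[223.74322484 225.19412527]] [[282.86527606 351.77854932]]
[-0.24574093  0.05594729]
```

View pics/l1.png

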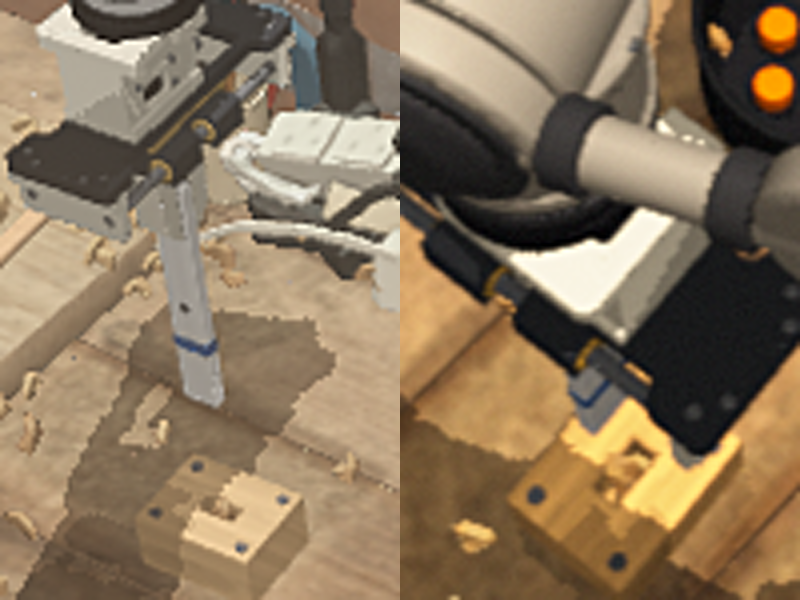

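The bar is held upright and clear of the stand, with its foot at scene pixel (224,224), as predicted. Next I'll move it over the pot.

```bash
echo '[{"tx":-20, "ty":5}, {"tx":-35, "ty":8}, {"tx":-35, "ty":8}, {"tx":-35, "ty":8}, {"tx":-35, "ty":8}, {"tx":-35, "ty":8}, {"tx":-30, "ty":7}, {"tx":-21, "ty":5}]' | python3 drive.py
echo '[{}, {}, {}]' | python3 drive.py
python3 - <<'E'
from h import *
for n in["wrist","side","scene"]:
    c=robot.read_camera(n);print(n,[x for x in chips(c)if .4<x[0][0]<.6 and abs(x[0][1])<.08])
    cv2.imwrite(f"pics/p_{n}.png",c["image"][:,:,::-1])
    # pot rim dark ellipse in z=.07: 
print(robot.observe()["tool_pos"])
a,b=cv2.imread("pics/p_wrist.png"),cv2.imread("pics/p_scene.png")
cv2.imwrite("pics/p1.png",np.hstack([cv2.resize(a,(533,400)),cv2.resize(b[205:305,280:347],(267,400))]))
E
```

```text
time: 5.68
tool_pos: [0.4988, -0.0016, 0.4586]
tool_rot: [-3.138, -0.0, 1.656]
contact_force: [0.8, 0.8, -1.7]
opening: 0.0101
grip_force: 40.0
time: 5.93
tool_pos: [0.4982, 0.0015, 0.4594]
tool_rot: [-3.139, -0.001, 1.658]
contact_force: [0.3, 0.0, -1.5]
opening: 0.0101
grip_force: 40.0
wrist []
side [([0.5213, -0.0227], 39), ([0.4825, -0.0312], 41), ([0.5285, 0.019], 53), ([0.5086, 0.0419], 81), ([0.4563, -0.0033], 41), ([0.4702, 0.0309], 61)]
scene []
[0.49810856 0.00214467 0.46038645]
```

View pics/p1.png

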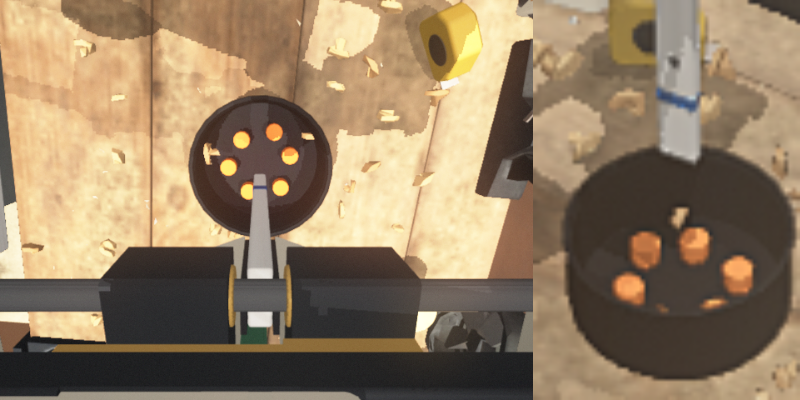

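The wrist view shows six chip tops centred at about (312.6,194.5), and the rim ellipse centred at about (312.8,199.5). The bar hangs over the pot's near part.

```bash
python3 - <<'E'
from h import *
c=robot.read_camera("wrist");t=robot.observe()["tool_pos"]
ch=np.array([(242,140),(274,132),(290,156),(280,187),(248,190),(228,167)])*1.2008
p=inter(c,ch,.022);print(p.round(4).tolist(),p.mean(0))
r=inter(c,np.array([(190,166),(331,166),(260.5,97),(260.5,236)])*1.2008,.07);print(r.round(4).tolist())
m=p.mean(0)[:2];print(t,totool(m-t[:2]),np.hypot(*(p[:,:2]-m).T),np.degrees(np.arctan2(*(p[:,:2]-m).T[::-1])))
foot=inter(c,np.array([(260,182)])*1.2,.14);print(foot)
E
```

```text
[[0.4741, 0.0289, 0.022], [0.5105, 0.0414, 0.022], [0.5322, 0.0152, 0.022], [0.5243, -0.0235, 0.022], [0.4859, -0.0307, 0.022], [0.4598, -0.0045, 0.022]] [0.49780342 0.00445306 0.022     ]
[[0.4233, 0.0022, 0.07], [0.5717, 0.0154, 0.07], [0.4913, 0.0785, 0.07], [0.5046, -0.07, 0.07]]
[0.4981397  0.00211959 0.46054727] [ 0.00235408 -0.00012838] [0.03401738 0.03902603 0.03599476 0.03850172 0.03707593 0.03901279] [ 134.16669249   71.04194737   17.31785169  -46.47839333 -108.70560216
 -166.67828641]
[[0.4969216  0.00757576 0.14      ]]
```

```bash
echo '[{"tx":1, "tz":20}, {"tz":25}, {"tz":25}, {"tz":25}, {"tz":20}, {"tz":14}, {}, {}]' | python3 drive.py
python3 - <<'E'
from h import *
s=robot.observe();print(s["tool_pos"],s["contact_force"])
E
```

```text
time: 6.8
tool_pos: [0.4983, 0.0027, 0.3317]
tool_rot: [-3.141, -0.0, 1.659]
contact_force: [0.6, -0.1, -1.7]
opening: 0.0097
grip_force: 40.0
[0.49825455 0.002676   0.33165272] [ 0.55480694 -0.13488966 -1.67818472]
```

```bash

echo '[{"tx":9}, {"tx":10}, {"tx":9}]' | python3 drive.py
echo '[{"tx":-1.7, "ty":12}, {"tx":-4.9, "ty":10.5}, {"tx":-7.4, "ty":7.8}, {"tx":-9.1, "ty":4.2}, {"tx":-9.8}]' | python3 drive.py
echo '[{"tx":-9.1, "ty":-4.2}, {"tx":-7.4, "ty":-7.8}, {"tx":-4.9, "ty":-10.5}, {"tx":-1.7, "ty":-12}]' | python3 drive.py
echo '[{"tx":1.7, "ty":-12}, {"tx":4.9, "ty":-10.5}, {"tx":7.4, "ty":-7.8}, {"tx":9.1, "ty":-4.2}, {"tx":9.8}]' | python3 drive.py
echo '[{"tx":9.1, "ty":4.2}, {"tx":7.4, "ty":7.8}, {"tx":4.9, "ty":10.5}, {"tx":1.7, "ty":12}, {}]' | python3 drive.py
python3 - <<'E'
from h import *
s=robot.observe();print(s["tool_pos"],s["contact_force"])
for n in["wrist","side"]:
    c=robot.read_camera(n);cv2.imwrite(f"pics/s_{n}.png",c["image"][:,:,::-1])
    print([x for x in chips(c)if .4<x[0][0]<.6 and abs(x[0][1])<.08])
E
```

```text
time: 7.05
tool_pos: [0.4959, 0.0312, 0.3328]
tool_rot: [3.139, -0.0, 1.658]
contact_force: [0.3, 0.3, -2.0]
opening: 0.0102
grip_force: 40.0
time: 7.47
tool_pos: [0.5337, -0.0, 0.3319]
tool_rot: [3.141, 0.0, 1.659]
contact_force: [-0.9, -1.6, -1.5]
opening: 0.0096
grip_force: 40.0
time: 7.8
tool_pos: [0.4996, -0.0272, 0.3316]
tool_rot: [-3.141, 0.0, 1.656]
contact_force: [1.0, -0.3, -0.9]
opening: 0.0097
grip_force: 40.0
time: 8.22
tool_pos: [0.4624, 0.0044, 0.3319]
tool_rot: [-3.141, -0.0, 1.657]
contact_force: [0.5, 2.3, -1.8]
opening: 0.0097
grip_force: 40.0
time: 8.63
tool_pos: [0.4983, 0.0312, 0.3318]
tool_rot: [3.139, 0.0, 1.659]
contact_force: [0.9, -0.2, -1.1]
opening: 0.01
grip_force: 40.0
[0.4983222  0.03124999 0.33176729] [ 0.88546835 -0.15990214 -1.07654468]
[]
[([0.5478, 0.0093], 45), ([0.5391, 0.0387], 62), ([0.4484, -0.0282], 65), ([0.4461, 0.0038], 28), ([0.4966, 0.0525], 46)]
```

```bash

echo '[{"tx":-1.7, "ty":12}, {"tx":-4.9, "ty":10.5}, {"tx":-7.4, "ty":7.8}, {"tx":-9.1, "ty":4.2}, {"tx":-9.8}]' | python3 drive.py
echo '[{"tx":-9.1, "ty":-4.2}, {"tx":-7.4, "ty":-7.8}, {"tx":-4.9, "ty":-10.5}, {"tx":-1.7, "ty":-12}]' | python3 drive.py
echo '[{"tx":1.7, "ty":-12}, {"tx":4.9, "ty":-10.5}, {"tx":7.4, "ty":-7.8}, {"tx":9.1, "ty":-4.2}, {"tx":9.8}]' | python3 drive.py
echo '[{"tx":9.1, "ty":4.2}, {"tx":7.4, "ty":7.8}, {"tx":4.9, "ty":10.5}, {"tx":1.7, "ty":12}, {}]' | python3 drive.py
echo '[{"tx":-14}, {"tx":-14}, {}, {"tz":-10}, {"tz":-20}, {"tz":-30}, {"tz":-30}, {"tz":-30}]' | python3 drive.py
echo '[{"tz":-30}, {"tz":-20}, {}, {}, {}]' | python3 drive.py
python3 - <<'E'
from h import *
s=robot.observe();print(s["tool_pos"],s["contact_force"])
for n in["wrist","side"]:
    c=robot.read_camera(n);cv2.imwrite(f"pics/s2_{n}.png",c["image"][:,:,::-1])
    print([x for x in chips(c)if .4<x[0][0]<.6 and abs(x[0][1])<.08])
a,b=cv2.imread("pics/s2_wrist.png"),cv2.imread("pics/s2_side.png")
cv2.imwrite("pics/p2.png",np.hstack([cv2.resize(a[80:330,200:425],(360,400)),cv2.resize(b[210:310,295:395],(400,400))]))
E
```

```text
time: 9.15
tool_pos: [0.5336, -0.0005, 0.3315]
tool_rot: [-3.142, 0.0, 1.658]
contact_force: [-0.7, -0.6, -2.3]
opening: 0.0101
grip_force: 40.0
time: 9.48
tool_pos: [0.4995, -0.0271, 0.3316]
tool_rot: [-3.141, -0.0, 1.657]
contact_force: [-0.4, -0.2, -0.7]
opening: 0.0097
grip_force: 40.0
time: 9.9
tool_pos: [0.4624, 0.0045, 0.3319]
tool_rot: [-3.141, -0.0, 1.657]
contact_force: [0.2, 0.3, -1.9]
opening: 0.0099
grip_force: 40.0
time: 10.32
tool_pos: [0.4983, 0.0313, 0.3318]
tool_rot: [3.139, 0.0, 1.659]
contact_force: [-0.8, -0.5, -1.1]
opening: 0.0096
grip_force: 40.0
time: 10.98
tool_pos: [0.4982, 0.0028, 0.4528]
tool_rot: [-3.141, -0.001, 1.658]
contact_force: [1.2, -0.0, -1.9]
opening: 0.0098
grip_force: 40.0
time: 11.4
tool_pos: [0.4982, 0.0025, 0.5002]
tool_rot: [-3.139, -0.001, 1.658]
contact_force: [0.4, 0.8, -2.7]
opening: 0.0095
grip_force: 40.0
[0.49818258 0.00249752 0.50018734] [ 0.39282292  0.75918021 -2.65629049]
[]
[([0.5025, -0.0487], 43), ([0.5472, 0.0091], 44), ([0.5398, 0.0378], 83), ([0.4482, -0.0284], 58), ([0.4471, 0.0047], 26), ([0.4954, 0.0533], 25)]
```

View pics/p2.png

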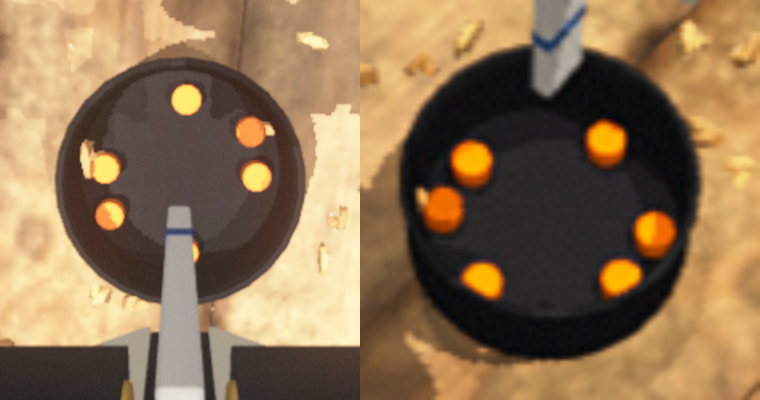

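All six chips are still in the pot, pushed out to the wall and moved about 12–34 mm round. Next I'll go over the hood.

```bash

echo '[{"tx":-20, "wz":1.2}, {"tx":-35.9, "wz":1.2}, {"tx":-35.9, "wz":1.2}, {"tx":-35.9, "wz":1.08}]' | python3 drive.py
python3 - <<'E'
from h import *
s=robot.observe();print(totool(np.array([.4560,-.2815])-s["tool_pos"][:2],1.424),s["tool_rot"])
E
```

```text
time: 11.83
tool_pos: [0.4966, -0.1264, 0.5002]
tool_rot: [-3.139, -0.001, 1.422]
contact_force: [0.8, 0.5, -2.1]
opening: 0.0099
grip_force: 40.0
[-0.1593239  -0.01748846] [-3.13928861e+00 -7.90800936e-04  1.42208089e+00]
```

```bash

echo '[{"tx":-32, "ty":-3.5}, {"tx":-32, "ty":-3.5}, {"tx":-32, "ty":-3.5}, {"tx":-32, "ty":-3.5}, {"tx":-31.3, "ty":-3.5}, {"tz":20}, {"tz":16}, {}]' | python3 drive.py
echo '[{}, {}, {}, {}]' | python3 drive.py
python3 - <<'E'
from h import *
s=robot.observe();t=s["tool_pos"];print(t,s["tool_rot"])
w,a,b=[robot.read_camera(n) for n in("wrist","scene","side")]
for n,c in zip("wab",(w,a,b)):
    cv2.imwrite(f"pics/h_{n}.png",c["image"][:,:,::-1]);print(proj(c,t-[0,0,.3205]),proj(c,[.456,-.2815,.11]))
f=lambda c,x,y,W,H,s:cv2.resize(c["image"][y:y+H,x:x+W],None,fx=s,fy=s,interpolation=cv2.INTER_CUBIC)
u=proj(a,t-[0,0,.3205])[0].astype(int)
print(u)
v=f(w,180,40,266,300,1.5);g=f(a,u[0]-50,u[1]-40,100,112,4)
cv2.imwrite("pics/h1.png",np.hstack([v[:448,:399],g[:448,:400]])[:,:,::-1])
E
```

```text
time: 12.5
tool_pos: [0.4552, -0.2808, 0.461]
tool_rot: [-3.134, -0.005, 1.422]
contact_force: [0.2, -0.0, -2.7]
opening: 0.0098
grip_force: 40.0
time: 12.83
tool_pos: [0.4561, -0.28, 0.4666]
tool_rot: [3.14, 0.001, 1.425]
contact_force: [-0.1, -0.9, -1.7]
opening: 0.0098
grip_force: 40.0
[ 0.45609252 -0.28002406  0.46663193] [3.14006853e+00 7.93990238e-04 1.42450331e+00]
[[311.90985347 225.04428494]] [[311.95574419 216.11267244]]
[[408.95157661 297.74720912]] [[408.14191248 308.00097078]]
[[451.44503238 157.27231874]] [[448.86444607 166.59966508]]
[408 297]
```

View pics/h1.png

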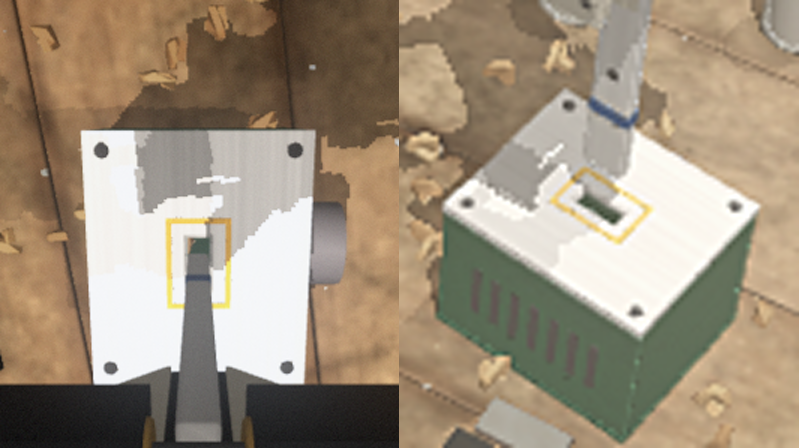

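The wrist view shows the bar centred laterally over the slot, with the frame at x 292–333 and the bar at x≈312. Its yaw matches the slot. I'll lower it close to the plate and measure the offset between foot and frame.

```bash

echo '[{"tz":9}, {"tz":9}, {"tz":8}, {}, {}, {}, {}]' | python3 drive.py
cat >> h.py <<'E'
def frame(c,box):
    x,y,W,H=box;im=c["image"][y:y+H,x:x+W];hsv=cv2.cvtColor(im,cv2.COLOR_RGB2HSV)
    m=cv2.inRange(hsv,(17,90,110),(32,255,255));n,l,st,_=cv2.connectedComponentsWithStats(m)
    pts=np.argwhere(np.isin(l,[i for i in range(1,n) if st[i,4]>8]))[:,::-1].astype(np.float32)
    r=cv2.minAreaRect(pts);return cv2.boxPoints(r)+[x,y],len(pts)
E
python3 - <<'E'
from h import *
s=robot.observe();t=s["tool_pos"];print(t,s["tool_rot"],s["contact_force"])
T=[]
for n,box in(("wrist",(250,150,125,130)),("scene",(385,285,48,48)),("side",(425,145,48,45))):
    c=robot.read_camera(n);cv2.imwrite(f"pics/i_{n}.png",c["image"][:,:,::-1])
    q,k=frame(c,box);f=inter(c,q,.11);g=f.mean(0)
    print(n,k,q.round(1).tolist(),"slot",g.round(4),"tool off",totool(g[:2]-t[:2]).round(4),"yaws",np.degrees(np.arctan2(*(f-np.roll(f,1,0)).T[1::-1])).round(1),np.linalg.norm(f-np.roll(f,1,0),axis=1).round(4),"foot px",proj(c,t-[0,0,.3205]))
w,a=cv2.imread("pics/i_wrist.png"),cv2.imread("pics/i_scene.png");u=cv2.imread("pics/i_side.png")
z=lambda i,x,y,W,H,s:cv2.resize(i[y:y+H,x:x+W],None,fx=s,fy=s,interpolation=cv2.INTER_CUBIC)
cv2.imwrite("pics/i1.png",np.hstack([z(w,272,170,80,110,5),np.vstack([z(a,385,280,50,34,8),z(u,425,145,50,34,8)[:278]])[:550]]))
E
```

```text
time: 13.57
tool_pos: [0.4559, -0.2804, 0.44]
tool_rot: [3.141, 0.0, 1.424]
contact_force: [0.5, 1.0, -2.1]
opening: 0.0101
grip_force: 40.0
[ 0.45593995 -0.28042624  0.43999222] [3.14100776e+00 2.76562800e-04 1.42379578e+00] [ 0.53095634  1.03210278 -2.06094167]
wrist 615 [[289.0, 190.0], [336.0, 190.0], [336.0, 254.0], [289.0, 254.0]] slot [ 0.4561 -0.2808  0.11  ] tool off [-0.0004  0.0002] yaws [ 80.8  -8.4 -97.5 171.6] [0.0491 0.0344 0.0491 0.0359] foot px [[312.29912934 225.26639754]]
scene 49 [[395.3, 307.2], [401.2, 297.3], [420.2, 308.7], [414.3, 318.6]] slot [ 0.4558 -0.2804  0.11  ] tool off [ 0.     -0.0001] yaws [  83.4    4.   -97.3 -177.2] [0.053  0.0341 0.0539 0.0334] foot px [[408.07193718 305.24095316]]
side 79 [[424.2, 145.4], [435.9, 139.8], [453.0, 175.6], [441.3, 181.2]] slot [ 0.4819 -0.2792  0.11  ] tool off [0.005  0.0255] yaws [ -29.  -107.8  150.4   71.3] [0.0945 0.0298 0.0951 0.0288] foot px [[449.35722724 164.42036993]]Traceback (most recent call last):
  File "<stdin>", line 10, in <module>
    return _nx.concatenate(arrs, 1, dtype=dtype, casting=casting)
           ~~~~~~~~~~~~~~~^^^^^^^^^^^^^^^^^^^^^^^^^^^^^^^^^^^^^^^
ValueError: all the input array dimensions except for the concatenation axis must match exactly, but along dimension 0, the array at index 0 has size 550 and the array at index 1 has size 544
```

```bash
python3 - <<'E'
import cv2,numpy as np
w,a,u=[cv2.imread(f"pics/i_{n}.png") for n in("wrist","scene","side")]
def z(i,x,y,W,H,s):
    c=cv2.resize(i[y:y+H,x:x+W],None,fx=s,fy=s,interpolation=cv2.INTER_CUBIC)
    for k in range(0,W,10):cv2.line(c,(s*k,0),(s*k,5 if k%50 else 12),(0,0,255))
    for k in range(0,H,10):cv2.line(c,(0,s*k),(5 if k%50 else 12,s*k),(0,0,255))
    return c
cv2.imwrite("pics/i1.png",np.hstack([z(w,280,180,64,90,6),np.vstack([z(a,388,288,40,27,10),z(u,428,148,40,27,10)])]))
E
```

```text
(no output)
```

View pics/i1.png

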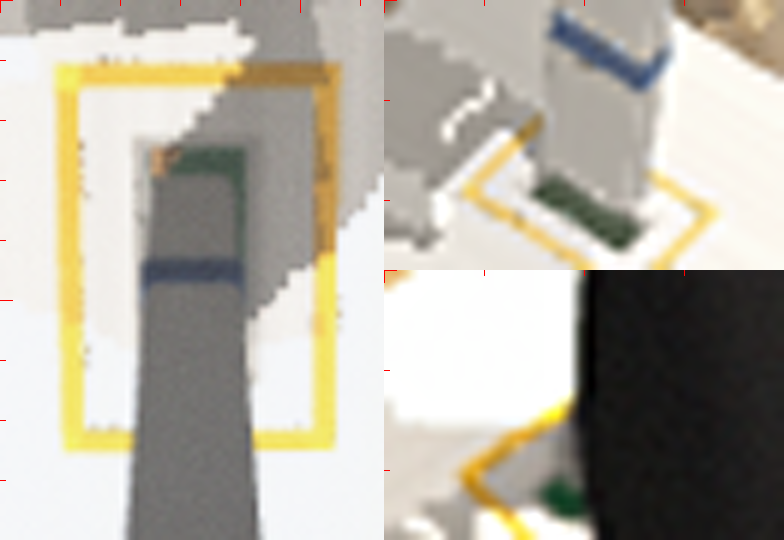

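The last picture (6x wrist crop) shows the slot's centre at x≈198 and the foot's centre at x≈194, about 0.5 mm short in tool y. The slot's far edge is at v≈204.7 and the foot's near edge at v≈208.7.

```bash
python3 - <<'E'
from h import *
c=robot.read_camera("wrist");s=robot.observe();t=s["tool_pos"];print(t)
T=lambda u,v,z:totool(inter(c,[(u,v)],z)[0,:2]-t[:2]).round(4)
print("slot far edge(+14)",T(312,204.5,.108),"chamfer(+16)",T(312,202.8,.11),"foot edge(+13)",T(312,208.7,t[2]-.3205))
print("slot y",T(280+198/6,204.7,.108),"foot y",T(280+194/6,208.7,t[2]-.3205))
print("frame top/bottom",T(312,180+74/6,.11),T(312,180+440/6,.11))
a=robot.read_camera("scene");f=lambda u,v,z:totool(inter(a,[(u,v)],z)[0,:2]-t[:2]).round(4)
# scene crop 10x offset 388,288 : frame corners left, bottom(approx), right ; foot lower corners left (535,178) right (625,222)
print("scene frame L,R",f(388+8.0,288+19,.11),f(388+32.8,288+21.2,.11),"foot corners",f(388+15.2,288+17.5,t[2]-.3205),f(388+24.5,288+22,t[2]-.3205))
E
```

```text
[ 0.45588952 -0.28037239  0.43997387]
slot far edge(+14) [ 0.013  -0.0002] chamfer(+16) [ 0.0147 -0.0002] foot edge(+13) [ 0.0122 -0.0002]
slot y [0.0129 0.0005] foot y [0.0122 0.    ]
frame top/bottom [ 0.0225 -0.0002] [-0.0244 -0.0002]
scene frame L,R [ 0.0221 -0.0159] [-0.0254  0.0167] foot corners [ 0.008 -0.008] [-0.016  -0.0047]
```

Units first: shifts go in mm and turns go in units of 0.05 rad. So 0.0005 m is 0.5, -0.0002 m is -0.2.

```bash

echo '[{"tx":-0.2, "ty":0.5}, {}, {"tz":4}, {"tz":4}, {"tz":3}, {"tz":3}, {}, {}]' | python3 drive.py
echo '[{"tz":3}, {"tz":3}, {}, {}]' | python3 drive.py
python3 - <<'E'
from h import *
s=robot.observe();print({k:np.round(s[k],3).tolist() for k in("tool_pos","tool_rot","contact_force","torque")})
E
```

```text
time: 14.48
tool_pos: [0.4563, -0.2806, 0.4254]
tool_rot: [-3.141, -0.0, 1.424]
contact_force: [0.9, 0.4, -1.5]
opening: 0.0099
grip_force: 40.0
time: 14.82
tool_pos: [0.4563, -0.2806, 0.4195]
tool_rot: [-3.141, -0.0, 1.424]
contact_force: [-1.5, -0.2, -1.6]
opening: 0.0094
grip_force: 40.0
{'tool_pos': [0.456, -0.281, 0.419], 'tool_rot': [-3.141, -0.0, 1.424], 'contact_force': [-1.457, -0.24, -1.617], 'torque': [-0.111, 0.035, 0.029]}
```

```bash

echo '[{"tz":5}, {"tz":7}, {"tz":7}, {"tz":5}, {}, {}]' | python3 drive.py
echo '[{"tz":5}, {"tz":8}, {"tz":8}, {"tz":6}, {"tz":2}, {}, {}, {}]' | python3 drive.py
for i in 1 2 3; do echo '[{}, {}, {}]' | python3 drive.py | grep -E 'force|torque|pos'; done
python3 - <<'E'
from h import *
w=robot.read_camera("wrist");a=robot.read_camera("scene");s=robot.observe();print({k:np.round(s[k],3).tolist() for k in("tool_pos","tool_rot","contact_force","torque","qvel")})
for c,(x,y,W,H) in((w,(250,150,125,140)),(a,(385,270,50,50))):
    hsv=cv2.cvtColor(c["image"][y:y+H,x:x+W],cv2.COLOR_RGB2HSV);print("blue px",int((cv2.inRange(hsv,(100,80,40),(130,255,255))>0).sum()))
w0=cv2.imread("pics/i_wrist.png")[150:290,250:375];a0=cv2.imread("pics/i_scene.png")[270:320,385:435]
for q in(w0,a0):print("before",int((cv2.inRange(cv2.cvtColor(q,cv2.COLOR_BGR2HSV),(100,80,40),(130,255,255))>0).sum()))
E
```

```text
time: 15.32
tool_pos: [0.4563, -0.2806, 0.3952]
tool_rot: [-3.141, -0.001, 1.424]
contact_force: [-0.4, 0.4, -1.9]
opening: 0.0098
grip_force: 40.0
time: 15.98
tool_pos: [0.4564, -0.2807, 0.3669]
tool_rot: [3.141, 0.0, 1.424]
contact_force: [-0.1, -0.9, -1.8]
opening: 0.0098
grip_force: 40.0
tool_pos: [0.4563, -0.2806, 0.3669]
contact_force: [-0.3, 0.3, -0.7]
grip_force: 40.0
tool_pos: [0.4563, -0.2806, 0.3667]
contact_force: [0.5, 0.3, -2.0]
grip_force: 40.0
tool_pos: [0.4563, -0.2806, 0.3667]
contact_force: [-0.4, -0.0, -1.7]
grip_force: 40.0
{'tool_pos': [0.456, -0.281, 0.367], 'tool_rot': [3.142, -0.0, 1.424], 'contact_force': [-0.489, -1.334, -1.987], 'torque': [-0.108, 0.092, -0.044], 'qvel': [0.002, 0.001, -0.0, 0.001, -0.001, 0.001]}
blue px 0
blue px 0
before 0
before 13
```

```bash
python3 -c "
from cell import robot
print(robot.hand_in())"
```

```text
the job is handed in; nothing more can be done
None
```

I handed in the job with the bar held upright and still in the guard slot: its foot is about 64 mm below the plate top (blue band fully inside), about 42 mm above the hood's floor, with no noticeable side force; after two stirring turns all six chips had shifted about 12–34 mm and were still in the pot, and I never moved near the tape measure or jar.

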